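# Roll up the balance's draught cover and put the check weight on the pan

### The job

Roll the slatted cover of the balance up by its black pull tab, along its curved side tracks, until it stays fully open by itself. Then stand the larger of the two steel check weights upright on the balance pan, wholly on it and set down rather than dropped, and leave the cover open. Leave the smaller weight and the other things on the bench where they are.

Things in the scene. Friction and masses are not known exactly. Their poses are not given: they have to be found in the camera images.
- balance: White balance, fixed, under a half-barrel roll-top cover. Origin: on the bench under the cover's middle; -x is its front, facing the robot, z up. Housing 360 (x) by 300 (y), 45 mm high; keypad in front, 36 high, to x = -250. White half-round cheeks at y = -138 and 138, 8 thick, radius 172 about the shutter axis, top at 227. A clear hood is fixed over the rear; the shutter slides in under it.
- shutter_axis (a point): Axis of the curved tracks (nothing solid there), 55 mm above the balance's origin, with the balance's axes. The whole shutter travels on a circle about this point's y axis. Aluminium slats: outside radius 163 mm, 264 mm wide; shut, they reach from 3 degrees above level at the front to just past the top.
- shutter (a joint): Travel of the shutter about its axis (rad): 0 shut (the start), 1.40 fully open at its stop; positive as the front goes up and back. Shutter 0.4 to 0.75 kg; its tab needs about 2 to 6 N. Let go below about half way, it rolls shut by its own weight; let go above about 0.9, it stays up or creeps on to its stop.
- shutter_grip (a point): Grip point of the pull tab: a black block 16 mm thick (balance's y), 26 tall, standing 52 straight out from the slats' middle; the point is 13 inside its outer end. Shut, the tab points at the robot, 16 degrees above level, point 111 above the bench; open, it stands up on top, point 256 high. At joint value q: x = -202 cos(0.279 + q), y = 0, z = 202 sin(0.279 + q) from the shutter axis.
- pan_top (a point): Centre of the upper face of the round steel balance pan, 90 mm across, 7 mm thick, 60 mm above the bench, 105 mm in front of the shutter axis. Fixed. Covered when the shutter is shut; when it is fully open, the pan is free from straight above.
- big_weight: The larger steel check weight (about 0.5 kg), loose, upright on the bench to the left or right of the balance's front. Origin: centre of its underside, z up. Plain cylinder 38 mm across and 42 mm high, then a neck 18 mm and a knob 26 mm across; 66 mm high in all.
- small_weight: The smaller check weight (0.2 kg), of the same shape, 27 mm across and 48 mm high, on the other side of the balance's front. Bystander. Origin: centre of its underside.
- wash_bottle: White plastic bottle, 64 mm across, 170 mm high, on the left of the bench. Bystander. Origin: centre of its underside.
- beaker: Open steel beaker, 68 mm across, 90 mm high, beside the balance on its right. Bystander. Origin: centre of its underside.
- jar: Amber jar with black cap, 60 mm across, 80 mm high, beside the balance on its left. Bystander. Origin: centre of its underside.
- petri_dish: Flat clear dish, 90 mm across, 14 mm high, right of the balance. Bystander. Origin: centre of its underside.
- spatula: Spatula 180 mm long lying on the right of the bench, pointing ahead. Bystander. Origin: about its middle, on the bench.
There are look-alikes about, which are no part of the job. What is shaped like the big_weight but red is not meant.

How it is judged:
On the way:
1. the shutter has been rolled up (at least 1.2 of 1.40 rad) and stays there with the robot off it (value of joint shutter above 1.2 rad and contact force between each of the arm, the fingers and shutter below 0.05 N), for 0.3 s.
At the end, for the whole second after the job is handed in: The shutter stands open (joint at least 1.2 rad of 1.40) and the larger weight stands still and upright (within 0.1 rad) on the pan, its centre within 30 mm of the pan's centre and its underside within 4 mm of the pan's face (value of joint shutter above 1.2 rad and horizontal distance between big_weight and pan_top below 0.03 m and z of big_weight in the frame of pan_top between -0.004 and 0.004 m and angle between big_weight's own z axis and vertical below 0.1 rad and linear speed of big_weight below 0.02 m/s); the robot touches nothing.
It fails at once if the larger weight is let go above the pan, more than 12 mm over it (horizontal distance between big_weight and pan_top below 0.06 m and z of big_weight in the frame of pan_top above 0.012 m and contact force between the fingers and big_weight below 0.05 N).
It fails at once if the smaller weight or another bystander is shifted by more than 40 mm (distance of any of small_weight, wash_bottle, beaker, petri_dish, spatula, jar from where it was at the start of the episode above 0.04 m).
It also fails if it takes over 58 s, if anything falls off the work surface, if the arm or the gripper's body presses on something with over 40 N, if the wrist force passes 120 N, or if a joint passes its speed limit or range.

### The arm

A 6-joint arm with a two-finger parallel gripper is mounted at the origin on the work surface. World frame = base frame: x ahead of the robot, y to its left, z up, the work surface at z = 0. Lengths are in m, angles in rad, forces in N, time in s.
With the tool pointing down it reaches from about 0.35 to 0.975 m from the base axis. Payload 4.9 kg.
Tool frame: the origin (TCP) lies at the very end of the fingers, on their centre line; the grasp point (between the pads) lies 19 mm behind it; x points along the fingers, y is the direction in which the jaws open and shut, and the axes are right-handed (so a half turn about x gives the same grasp; the last joint's range is limited). The gripper opens to 85 mm and grips with 20 to 120 N. Pads are 22 mm wide; open, the fingers measure 114 mm over their backs; the gripper's body (76 mm by 85 mm) begins 54 mm behind the grasp point. The pads swing forward as they close: fully open they stand 13 mm farther back than shut.
Start: joints at [-1.296, 0.053, 1.613, -0, 1.476, -0.119], TCP at [0.24, -0.577, 0.231] pointing down, gripper open.
Joint ranges: [-3.01, 3.01], [-1.01, 2.22], [0.06, 2.58], [-1.02, 4.17], [0.09, 2.62], [-3.14, 3.14]. Speed limits (rad/s): [2.57, 2.57, 3.14, 3.14, 3.14, 3.14].

### API

Orientations are given as a rotation vector (axis times angle).
In Python, from station import ctrl, get_image, calibration, finish_job, search_frame, cut_out, mark_of gives the robot as it stands. The module is installed in compiled form; this text tells all that it offers.
- The arm moves only by the tool arm_command, never from a script. Its argument "plan" is a list that holds one entry, the list of rows, each a list of 7 numbers: the shift along the tool's x, y, z in m, then the turn, a rotation vector about the tool's x, y, z in degrees, then the finger opening in m, from 0 to 0.0854. A call has 1 to 20 rows; each row shifts and turns the pose as measured when the row begins, along the tool's axes as they then stand; what a row does not reach is not made up. A row lasts 1/12 s, in which the tool goes at most 41.7 mm and 7.16 degrees, less where a joint would pass 70% of its speed; a pose out of reach is approached as far as the arm can. A call with a gripper value outside its range is refused whole. The fingers move at their own pace and stop on an object; "squeeze" is the grip in N (left out, the last holds). Time passes only in rows, so rows that do not move let the fingers close. It gives the time, the measured TCP pose, the force and the opening at its end, in the units of the state.
- ctrl.get_obs(): the state, without advancing time (a new reading comes with each control period).
- get_image(name): name is "scene" or "top" or "wrist"; returns the picture (400x640x3 uint8, red, green, blue); there is no depth.
- calibration(name): a dict with "fx", "fy", "cx", "cy" (pixels), "cam_to_world" (4x4, takes a point from camera to world coordinates); the wrist camera has in their place "hand_eye" (4x4, takes a point from camera to tool coordinates, whose origin is the TCP and whose axes are the tool frame's). Camera axes: x right, y down, z forward; pixel columns grow to the right and rows downward; lengths in m; the calibration is good to about 2 mm. The wrist camera is an equidistant fisheye: a pixel r from the principal point sees the ray r / f radians off the axis. A picture is of the moment at which its call begins: read the wrist's pose just before it. calibration takes no time and is no camera call.
- finish_job(): hands the job in, once; it reports no verdict.
Trained networks look in the newest picture that a camera, given by its name, has taken for a name from the list of things; names that differ only in an ending like _2 or _b are one class to them, and where a whole thing is asked for, a point or a joint stands for the part that bears it (a point fixed in the world has none). Each returns a list of dicts, best first, with "conf" (0 to 1); they miss things now and then, are a little off and sometimes report something else, mostly with a low value. They report only what shows in the picture. A call takes as long as a camera call. They do not tell look-alikes from the thing itself.
- search_frame(camera, thing): "at" ([x, y, z] in m, in the coordinates of the camera as it stood for that picture, good to about 4 mm: the middle of the surface that is visible of it).
- cut_out(camera, thing): "mask" (400x640 bool, what is visible of it).
- mark_of(camera, thing): "at" ([x, y, z] in m, in the coordinates of the camera as it stood for that picture, good to about 4 mm: a listed point, or the origin of a listed thing).
The state is a dict: "t": time; "q": joint angles; "dq": joint speeds; "effort": joint torques, N m; "tool_pos": TCP position; "tool_rot": TCP orientation; "contact_force": force on the tool from outside, world axes, zero at the start; "wrist_torque": the same for the moment, N m; "opening": finger opening in m.
Only numpy, scipy, OpenCV 4.12 (cv2) and the standard library are available. Lean on these libraries where they do the work, as an engineer would, in place of code of your own. Each camera call takes 0.05 s, during which the arm holds its last target. There are 200 camera calls.

## Working session

There is one attempt and no reset: what is moved stays moved. The work goes in short steps, Python scripts to look and compute and a tool call to move; the robot and the scene stay as the last step left them, time stands still between calls to the robot, and variables do not carry over. Pictures are saved under pics/ and viewed, about 8 in all and at most 12, crops included, and the job is handed in when it is done.

Besides the shell and the picture viewer there is one more tool, called after ">>>" by a JSON object that holds its "fn" and its "kwargs". arm_command: Moves the arm, as the interface text tells. Its arguments: {"type":"object","properties":{"plan":{"type":"array","items":{"type":"array","items":{"type":"array","items":{"type":"number"}}}},"squeeze":{"type":"number"}},"required":["plan"]}

```bash
mkdir -p pics; cat > h.py <<'E'
import numpy as np, cv2
from scipy.spatial.transform import Rotation as R
from station import *
def st():
    o=ctrl.get_obs(); return o
def T():
    o=ctrl.get_obs(); M=np.eye(4); M[:3,:3]=R.from_rotvec(o["tool_rot"]).as_matrix(); M[:3,3]=o["tool_pos"]; return M
def c2w(n,p,M=None):
    c=calibration(n)
    X=c["cam_to_world"] if n!="wrist" else M@np.array(c["hand_eye"])
    return (np.array(X)@np.r_[p,1])[:3]
def save(n,f,crop=None,s=1):
    im=get_image(n)
    if crop: a,b,c,d=crop; im=im[b:d,a:c]
    im=cv2.resize(im,None,fx=s,fy=s,interpolation=cv2.INTER_CUBIC)
    cv2.imwrite("pics/"+f,im[:,:,::-1])
def pix(n,p):
    c=calibration(n); q=np.linalg.inv(np.array(c["cam_to_world"]))@np.r_[p,1]
    return np.round([c["fx"]*q[0]/q[2]+c["cx"],c["fy"]*q[1]/q[2]+c["cy"]])
E
python3 - <<'E'
from h import *
np.set_printoptions(precision=4,suppress=True)
o=st(); print(o["t"],o["tool_pos"],o["tool_rot"]); print(T()[:3,:3])
save("scene","s0.png"); save("top","t0.png")
for n in("scene","top"):
    for th in ("balance","shutter_axis","shutter_grip","pan_top","big_weight","small_weight","wash_bottle","beaker","jar"):
        for d in mark_of(n,th)[:3]:
            w=c2w(n,d["at"]); print(n,th,round(d["conf"],2),w,pix(n,w))
E
```

```text
0.0 [ 0.2396 -0.5766  0.2301] [ 2.0059  0.4022 -2.0063]
[[-0.0006  0.3837 -0.9235]
 [ 0.0019 -0.9235 -0.3837]
 [-1.     -0.002  -0.0002]]
scene shutter_grip 0.62 [ 0.4552 -0.0043  0.1132] [326. 246.]
scene big_weight 0.68 [ 0.4041 -0.2967 -0.0019] [426. 290.]
scene big_weight 0.57 [ 0.5571 -0.2529  0.0023] [416. 234.]
scene big_weight 0.47 [ 0.4744 -0.2654 -0.0017] [418. 263.]
scene small_weight 0.53 [ 0.5092  0.2478 -0.0005] [243. 222.]
scene wash_bottle 0.72 [ 0.5739  0.4572 -0.0001] [180. 191.]
scene wash_bottle 0.68 [ 0.6168 -0.3636 -0.0009] [456. 221.]
scene beaker 0.72 [ 0.6706 -0.235  -0.0014] [414. 197.]
top shutter_grip 0.76 [ 0.4605 -0.0038  0.1099] [323. 244.]
top big_weight 0.66 [ 0.556  -0.2455  0.0002] [402. 209.]
top big_weight 0.61 [ 0.4049 -0.299   0.0009] [421. 258.]
top big_weight 0.47 [ 0.4802 -0.2664  0.0023] [410. 234.]
top small_weight 0.57 [0.5035 0.252  0.0006] [239. 230.]
top small_weight 0.33 [ 0.5032 -0.4521  0.0036] [471. 224.]
top wash_bottle 0.74 [0.5763 0.4617 0.0033] [171. 208.]
top wash_bottle 0.67 [ 0.5044 -0.4541  0.0044] [472. 224.]
top beaker 0.67 [ 0.6706 -0.236   0.0005] [397. 171.]
top jar 0.57 [0.6817 0.2009 0.0021] [255. 172.]
```

View pics/s0.png

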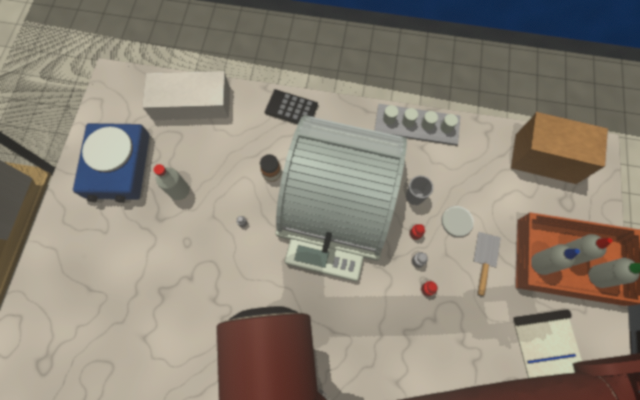

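```bash
python3 - <<'E'
import cv2
im=cv2.imread("pics/t0.png"); cv2.imwrite("pics/t0c.png",cv2.resize(im[140:300,220:500],None,fx=2.8,fy=2.8,interpolation=cv2.INTER_CUBIC))
E
```

```text
(no output)
```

View pics/t0c.png

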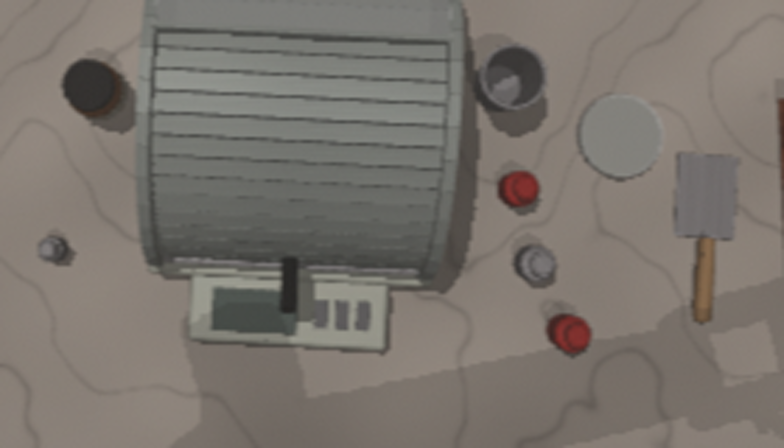

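The big weight is the bare-steel one between two red look-alikes, at scene (418,263) and crop (536,264). The reds are at crop (520,188) and (570,333). The small weight is on the left at crop (52,248), and the tab is at crop (289,285). Next I'll get the balance's yaw.

```bash
cat >> h.py <<'E'
def ray(n,u,v,z):
    c=calibration(n); M=np.array(c["cam_to_world"]); d=M[:3,:3]@np.array([(u-c["cx"])/c["fx"],(v-c["cy"])/c["fy"],1]); o=M[:3,3]
    return o+d*(z-o[2])/d[2]
def plan(P,Rt,n=None,step=.0395,turn=6.8,grip=0.0854,cur=None):
    """straight move from current pose to world TCP P, rotation Rt"""
    M=T() if cur is None else cur; p=M[:3,3]; R0=M[:3,:3]
    rv=R.from_matrix(R0.T@Rt).as_rotvec(); n=n or int(max(np.ceil(np.linalg.norm(P-p)/step),np.ceil(np.degrees(np.linalg.norm(rv))/turn),1))
    return [list(np.round((R0@R.from_rotvec(rv*i/n).as_matrix()).T@(P-p)/n,4)+0.)+list(np.round(np.degrees(rv/n),2)+0.)+[grip] for i in range(n)]
def tool(yaw,pitch):
    """pitch 0 = straight down, + = pointing forward, yaw of balance"""
    y=np.array([np.sin(yaw),-np.cos(yaw),0]); z=np.array([-np.cos(yaw),-np.sin(yaw),0]); x=np.cross(y,z)
    return np.c_[x,y,z]@R.from_rotvec([0,pitch,0],degrees=True).as_matrix()
E
python3 - <<'E'
from h import *
np.set_printoptions(precision=4,suppress=True)
f=lambda x,y,z:ray("top",220+x/2.8,140+y/2.8,z)
def yw(a,b): d=a-b; return np.degrees(np.arctan2(-d[0],d[1]))
a,b=f(190,339,.036),f(388,350,.036); print(a,b,yw(a,b))
for z,l in((.218,(155,30,448,42)),(.21,(155,96,444,108)),(.17,(155,180,440,190)),(.17,(155,158,440,170))):
    a,b=f(*l[:2],z),f(*l[2:],z); print(a,b,yw(a,b),np.linalg.norm(a-b))
# cheeks' outer top line
print(tool(0,0)@np.eye(3))
E
```

```text
[0.4097 0.1023 0.036 ] [ 0.3931 -0.1055  0.036 ] -4.568058712425608
[0.7043 0.1103 0.218 ] [ 0.6859 -0.1525  0.218 ] -3.9983730679121026 0.26339082343664655
[0.6456 0.1125 0.21  ] [ 0.6275 -0.148   0.21  ] -3.974804356923464 0.26113300922633786
[0.5715 0.119  0.17  ] [ 0.555  -0.1474  0.17  ] -3.536051604362973 0.26690029160316364
[0.5922 0.1186 0.17  ] [ 0.5738 -0.148   0.17  ] -3.9556692741667425 0.2672350691434622
[[ 0.  0. -1.]
 [ 0. -1.  0.]
 [-1.  0.  0.]]
```

```bash
cat >> h.py <<'E'
YAW=np.radians(-4.0); ex=np.array([np.cos(YAW),np.sin(YAW),0]); AX=np.array([.651,-.018,.055])
def G(q): return AX+.202*(-np.cos(.279+q)*ex+np.array([0,0,np.sin(.279+q)]))
def tcp(q,pitch,back=0):
    Rt=tool(YAW,pitch); return G(q)+(.019-back)*Rt[:,0],Rt
def show(rows):
    print("["+",".join("["+",".join(f"{v:g}" for v in r)+"]" for r in rows)+"]",len(rows))
E
python3 - <<'E'
from h import *
Rt=tool(YAW,25); P1=np.array([.44,-.25,.28]); r=plan(P1,Rt); show(r)
M=np.eye(4); M[:3,:3]=Rt; M[:3,3]=P1
P2,_=tcp(0,25,.09); print(P2); show(plan(P2,Rt,cur=M))
E
```

```text
[[-0.0049,-0.0225,-0.031,2.61,2.45,0.58,0.0854],[-0.0038,-0.0239,-0.0302,2.61,2.45,0.58,0.0854],[-0.0028,-0.0252,-0.0292,2.61,2.45,0.58,0.0854],[-0.0018,-0.0265,-0.0281,2.61,2.45,0.58,0.0854],[-0.0009,-0.0277,-0.0269,2.61,2.45,0.58,0.0854],[-0.0001,-0.0289,-0.0257,2.61,2.45,0.58,0.0854],[0.0007,-0.0301,-0.0243,2.61,2.45,0.58,0.0854],[0.0014,-0.0312,-0.0229,2.61,2.45,0.58,0.0854],[0.002,-0.0322,-0.0213,2.61,2.45,0.58,0.0854],[0.0026,-0.0331,-0.0197,2.61,2.45,0.58,0.0854]] 10
[ 0.42735131 -0.00236096  0.17497753]
[[0.0118,-0.0352,0.0102,0,0,0,0.0854],[0.0118,-0.0352,0.0102,0,0,0,0.0854],[0.0118,-0.0352,0.0102,0,0,0,0.0854],[0.0118,-0.0352,0.0102,0,0,0,0.0854],[0.0118,-0.0352,0.0102,0,0,0,0.0854],[0.0118,-0.0352,0.0102,0,0,0,0.0854],[0.0118,-0.0352,0.0102,0,0,0,0.0854]] 7
```

>>> {"fn": "arm_command", "kwargs": {"plan": [[[-0.005,-0.0225,-0.031,2.6,2.45,0.6,0.0854],[-0.004,-0.024,-0.03,2.6,2.45,0.6,0.0854],[-0.003,-0.025,-0.029,2.6,2.45,0.6,0.0854],[-0.002,-0.0265,-0.028,2.6,2.45,0.6,0.0854],[-0.001,-0.028,-0.027,2.6,2.45,0.6,0.0854],[0,-0.029,-0.0255,2.6,2.45,0.6,0.0854],[0.0005,-0.03,-0.0245,2.6,2.45,0.6,0.0854],[0.0015,-0.031,-0.023,2.6,2.45,0.6,0.0854],[0.002,-0.032,-0.0215,2.6,2.45,0.6,0.0854],[0.0025,-0.033,-0.02,2.6,2.45,0.6,0.0854],[0,0,0,0,0,0,0.0854]]]}}

```text
t: 1.92
tool_pos: [0.4497, -0.2405, 0.2849]
tool_rot: [-2.62, 0.122, 1.625]
contact_force: [0.5, -0.5, -0.5]
opening: 0.0859
```

```bash
python3 - <<'E'
from h import *
P2,Rt=tcp(0,25,.09); M=T(); print(M.round(3)); show(plan(P2,Rt)); print(st()["q"])
E
```

```text
[[ 0.442 -0.097 -0.892  0.45 ]
 [-0.038 -0.995  0.089 -0.241]
 [-0.896 -0.006 -0.444  0.285]
 [ 0.     0.     0.     1.   ]]
[[0.0114,-0.0335,0.0129,-0.22,-0.19,-0.05,0.0854],[0.0115,-0.0335,0.0127,-0.22,-0.19,-0.05,0.0854],[0.0115,-0.0335,0.0125,-0.22,-0.19,-0.05,0.0854],[0.0116,-0.0336,0.0124,-0.22,-0.19,-0.05,0.0854],[0.0117,-0.0336,0.0122,-0.22,-0.19,-0.05,0.0854],[0.0117,-0.0336,0.012,-0.22,-0.19,-0.05,0.0854],[0.0118,-0.0337,0.0118,-0.22,-0.19,-0.05,0.0854]] 7
[-0.8013956  -0.54667581  2.07045186  0.30987567  1.27419986  0.82839307]
```

>>> {"fn": "arm_command", "kwargs": {"plan": [[[0.0115,-0.0335,0.0125,-0.2,-0.2,0,0.0854],[0.0115,-0.0335,0.0125,-0.2,-0.2,0,0.0854],[0.0115,-0.0335,0.0125,-0.2,-0.2,0,0.0854],[0.0115,-0.0335,0.0125,-0.2,-0.2,0,0.0854],[0.0115,-0.0335,0.0125,-0.2,-0.2,0,0.0854],[0.0115,-0.0335,0.0125,-0.2,-0.2,0,0.0854],[0.0115,-0.0335,0.0125,-0.2,-0.2,0,0.0854],[0,0,0,0,0,0,0.0854]]]}}

```text
t: 2.58
tool_pos: [0.4251, 0.003, 0.1719]
tool_rot: [-2.628, 0.107, 1.669]
contact_force: [0.3, 0.1, -1.3]
opening: 0.0854
```

```bash
python3 - <<'E'
from h import *
np.set_printoptions(precision=4,suppress=True)
M=T(); print(M); print(st()["q"],tcp(0,25,.09)[0],G(0))
save("wrist","w0.png")
for d in mark_of("wrist","shutter_grip")[:2]: print(d["conf"],c2w("wrist",d["at"],M))
show(plan(*tcp(0,25,0),step=.02))
E
```

```text
[[ 0.4234 -0.0725 -0.903   0.4251]
 [-0.0439 -0.9973  0.0595  0.003 ]
 [-0.9049  0.0144 -0.4255  0.1719]
 [ 0.      0.      0.      1.    ]]
[-0.1941 -0.8146  2.402   0.043   1.1165  1.4358] [ 0.4274 -0.0024  0.175 ] [ 0.4573 -0.0045  0.1106]
0.89 [ 0.457  -0.0035  0.1064]
[[0.0181,-0.0002,0.0002,-0.01,-0.1,-0.22,0.0854],[0.0181,-0.0001,0.0001,-0.01,-0.1,-0.22,0.0854],[0.0181,0,0.0001,-0.01,-0.1,-0.22,0.0854],[0.0181,0.0001,0.0001,-0.01,-0.1,-0.22,0.0854],[0.0181,0.0001,0,-0.01,-0.1,-0.22,0.0854]] 5
```

View pics/w0.png

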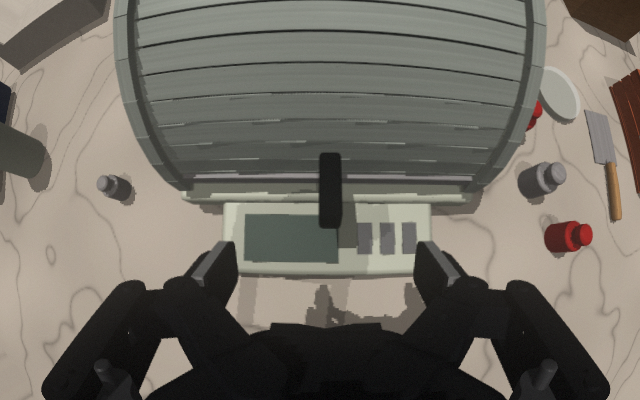

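The wrist view shows the tab upright at (330,190), centred between the open fingers. My estimate is within about 4 mm of the network's. I'll advance and close.

>>> {"fn": "arm_command", "kwargs": {"plan": [[[0.018,0,0,0,-0.1,-0.2,0.0854],[0.018,0,0,0,-0.1,-0.2,0.0854],[0.018,0,0,0,-0.1,-0.2,0.0854],[0.018,0,0,0,-0.1,-0.2,0.0854],[0.018,0,0,0,-0.1,-0.2,0.0854],[0,0,0,0,0,0,0.01],[0,0,0,0,0,0,0.01],[0,0,0,0,0,0,0.01],[0,0,0,0,0,0,0.01],[0,0,0,0,0,0,0.01],[0,0,0,0,0,0,0.01],[0,0,0,0,0,0,0.01],[0,0,0,0,0,0,0.01]]], "squeeze": 25}}

```text
t: 3.77
tool_pos: [0.4759, -0.0041, 0.11]
tool_rot: [-2.591, 0.079, 1.615]
contact_force: [6.2, -0.7, -7.0]
opening: 0.0153
```

```bash
python3 - <<'E'
from h import *
np.set_printoptions(precision=4,suppress=True)
o=st(); M=T(); print(o["t"],o["opening"],o["contact_force"],o["wrist_torque"],M[:3,3]-.019*M[:3,0],G(0),tcp(0,25)[0])
# arc plan from current pose, steps of 0.07 rad
off=M[:3,3]-.019*M[:3,0]-G(0); cur=M; rows=[]
for k in range(1,21):
    q=.07*k; P,Rt=tcp(q,25-2.25*k); r=plan(P+off,Rt,n=1,cur=cur,grip=.01)[0]; rows.append(r); cur=np.eye(4); cur[:3,:3]=Rt; cur[:3,3]=P+off
show(rows)
E
```

```text
3.7667 0.01527733369645395 [ 6.1951 -0.694  -7.0412] [-0.4666  0.0736 -0.182 ] [ 0.4675 -0.0041  0.127 ] [ 0.4573 -0.0045  0.1106] [ 0.4653 -0.005   0.0934]
[[-0.0102,0,-0.0087,-2.18,-3.27,1.98,0.01],[-0.0101,0,-0.0092,0,-2.25,0,0.01],[-0.0097,0,-0.0095,0,-2.25,0,0.01],[-0.0094,0,-0.0098,0,-2.25,0,0.01],[-0.0091,0,-0.0101,0,-2.25,0,0.01],[-0.0088,0,-0.0104,0,-2.25,0,0.01],[-0.0084,0,-0.0106,0,-2.25,0,0.01],[-0.0081,0,-0.0109,0,-2.25,0,0.01],[-0.0077,0,-0.0111,0,-2.25,0,0.01],[-0.0073,0,-0.0114,0,-2.25,0,0.01],[-0.007,0,-0.0116,0,-2.25,0,0.01],[-0.0066,0,-0.0118,0,-2.25,0,0.01],[-0.0062,0,-0.012,0,-2.25,0,0.01],[-0.0058,0,-0.0122,0,-2.25,0,0.01],[-0.0054,0,-0.0123,0,-2.25,0,0.01],[-0.005,0,-0.0125,0,-2.25,0,0.01],[-0.0046,0,-0.0126,0,-2.25,0,0.01],[-0.0042,0,-0.0128,0,-2.25,0,0.01],[-0.0037,0,-0.0129,0,-2.25,0,0.01],[-0.0033,0,-0.013,0,-2.25,0,0.01]] 20
```

>>> {"fn": "arm_command", "kwargs": {"plan": [[[0,0,0,0,0,0,0.05],[0,0,0,0,0,0,0.05],[0,0,0,0,0,0,0.05],[0,0,0,0,0,0,0.05]]]}}

```text
t: 4.1
tool_pos: [0.4777, -0.0057, 0.1156]
tool_rot: [-2.599, 0.082, 1.604]
contact_force: [0.0, -0.1, 0.3]
opening: 0.0497
```

```bash
python3 - <<'E'
from h import *
np.set_printoptions(precision=4,suppress=True)
o=st(); M=T(); print(o["t"],o["opening"],o["contact_force"],o["q"]);print(M)
save("wrist","w1.png"); P,Rt=tcp(0,25)
for d in mark_of("wrist","shutter_grip")[:2]: print(d["conf"],c2w("wrist",d["at"],M))
show(plan(P,Rt,step=.01,grip=.05))
E
```

```text
4.1 0.04972855207995287 [ 0.0134 -0.0883  0.2646] [-0.2283 -0.561   2.3641  0.1308  0.8886  1.3851]
[[ 0.448  -0.091  -0.8894  0.4777]
 [-0.0001 -0.9948  0.1017 -0.0057]
 [-0.894  -0.0454 -0.4457  0.1156]
 [ 0.      0.      0.      1.    ]]
0.89 [ 0.4569 -0.0028  0.1087]
[[0.0047,0.0005,0.007,-0.74,-0.5,0.61,0.05],[0.0048,0.0003,0.0069,-0.74,-0.5,0.61,0.05],[0.0048,0.0002,0.0069,-0.74,-0.5,0.61,0.05]] 3
```

View pics/w1.png

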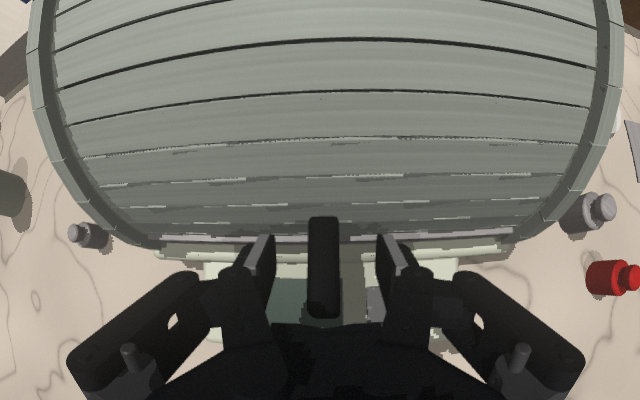

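The tab sits between the fingers at (322,265), but the tool is about 20 mm too high and forward and 3° twisted. I'll correct that before closing again.

>>> {"fn": "arm_command", "kwargs": {"plan": [[[0.005,0,0.007,-0.75,-0.5,0.6,0.05],[0.005,0,0.007,-0.75,-0.5,0.6,0.05],[0.005,0,0.007,-0.75,-0.5,0.6,0.05],[0,0,0,0,0,0,0.05]]]}}

```text
t: 4.53
tool_pos: [0.4642, -0.0043, 0.0907]
tool_rot: [-2.618, 0.093, 1.673]
contact_force: [0.4, 0.2, -1.1]
opening: 0.0501
```

```bash
python3 - <<'E'
from h import *
np.set_printoptions(precision=4,suppress=True)
o=st(); M=T(); P,Rt=tcp(0,25); print(o["t"],o["contact_force"],M[:3,3],P)
show(plan(P,Rt,n=2,grip=.05))
E
```

```text
4.5333 [ 0.4041  0.1627 -1.0879] [ 0.4642 -0.0043  0.0907] [ 0.4653 -0.005   0.0934]
[[-0.001,0.0003,-0.0011,0.1,0.08,-0.09,0.05],[-0.001,0.0003,-0.0011,0.1,0.08,-0.09,0.05]] 2
```

>>> {"fn": "arm_command", "kwargs": {"plan": [[[0,0,0,0,0,0,0.01],[0,0,0,0,0,0,0.01],[0,0,0,0,0,0,0.01],[0,0,0,0,0,0,0.01],[0,0,0,0,0,0,0.01],[0,0,0,0,0,0,0.01]]], "squeeze": 25}}

```text
t: 5.03
tool_pos: [0.463, -0.0033, 0.0888]
tool_rot: [-2.614, 0.091, 1.677]
contact_force: [-0.0, -0.3, -0.5]
opening: 0.0156
```

```bash
cat > arc.py <<'E'
from h import *
np.set_printoptions(precision=4,suppress=True)
import sys
def arc(q1,pit,n,grip=.01):
    o=st(); M=T(); g=M[:3,3]-.019*M[:3,0]; d=g-AX; r=np.hypot(d@ex,d[2]); q0=np.arctan2(d[2],-d@ex)-.279
    p0=np.degrees(np.arcsin(np.clip(M[:3,0]@ex,-1,1)))
    print("t",o["t"],"open",o["opening"],"F",o["contact_force"],"tq",o["wrist_torque"],"r",r,"q",q0,"y",d@np.array([-ex[1],ex[0],0]),"pitch",p0)
    cur=M; rows=[]
    for k in range(1,n+1):
        q=q0+(q1-q0)*k/n; Rt=tool(YAW,p0+(pit-p0)*k/n); a=.279+q; P=AX+r*(-np.cos(a)*ex+np.array([0,0,np.sin(a)]))+.019*Rt[:,0]+(d-(d@ex)*ex-d[2]*np.array([0,0,1]))*(1-k/n)
        rows.append(plan(P,Rt,n=1,cur=cur,grip=grip)[0]); cur=np.eye(4); cur[:3,:3]=Rt; cur[:3,3]=P
    show(rows)
if __name__=="__main__": arc(float(sys.argv[1]),float(sys.argv[2]),int(sys.argv[3]))
E
python3 arc.py .5 10 8
```

```text
t 5.0333 open 0.015582148612856487 F [-0.0223 -0.3191 -0.4816] tq [ 0.1155  0.2573 -0.1893] r 0.2030633131329559 q -0.024704259403674267 y 0.0015604271776498663 pitch 24.646607834078843
[[-0.01,0.0002,-0.0081,0.15,-1.83,-0.11,0.01],[-0.0097,0.0002,-0.0085,0,-1.83,0,0.01],[-0.0094,0.0002,-0.0088,0,-1.83,0,0.01],[-0.0091,0.0002,-0.0091,0,-1.83,0,0.01],[-0.0088,0.0002,-0.0094,0,-1.83,0,0.01],[-0.0084,0.0002,-0.0097,0,-1.83,0,0.01],[-0.0081,0.0002,-0.01,0,-1.83,0,0.01],[-0.0077,0.0002,-0.0102,0,-1.83,0,0.01]] 8
```

Good grip, with no residual force. Rolling up the first part.

>>> {"fn": "arm_command", "kwargs": {"plan": [[[-0.01,0,-0.008,0,-1.8,0,0.01],[-0.0095,0,-0.0085,0,-1.8,0,0.01],[-0.0095,0,-0.009,0,-1.8,0,0.01],[-0.009,0,-0.009,0,-1.8,0,0.01],[-0.009,0,-0.0095,0,-1.8,0,0.01],[-0.0085,0,-0.0095,0,-1.8,0,0.01],[-0.008,0,-0.01,0,-1.8,0,0.01],[-0.0075,0,-0.01,0,-1.8,0,0.01]]], "squeeze": 35}}

```text
t: 5.7
tool_pos: [0.4963, -0.0059, 0.1636]
tool_rot: [-2.32, 0.085, 2.047]
contact_force: [-13.7, 0.4, 4.9]
opening: 0.0154
```

```bash
python3 arc.py 1.0 -6 9
```

```text
t 5.7 open 0.015421175626391713 F [-13.6514   0.4405   4.8909] tq [ 0.263   2.3096 -0.2245] r 0.20264775655589348 q 0.40141055394557856 y 0.0012962275278043693 pitch 7.1722779688745915
[[-0.009,0.0001,-0.0095,-0.11,-1.46,-0.09,0.01],[-0.0086,0.0001,-0.0099,0,-1.46,0,0.01],[-0.0082,0.0001,-0.0102,0,-1.46,0,0.01],[-0.0077,0.0001,-0.0106,0,-1.46,0,0.01],[-0.0073,0.0001,-0.0109,0,-1.46,0,0.01],[-0.0068,0.0001,-0.0112,0,-1.46,0,0.01],[-0.0063,0.0001,-0.0114,0,-1.46,0,0.01],[-0.0058,0.0001,-0.0117,0,-1.46,0,0.01],[-0.0053,0.0001,-0.0119,0,-1.46,0,0.01]] 9
```

>>> {"fn": "arm_command", "kwargs": {"plan": [[[-0.009,0,-0.0095,0,-1.5,0,0.01],[-0.0085,0,-0.01,0,-1.5,0,0.01],[-0.008,0,-0.01,0,-1.5,0,0.01],[-0.0075,0,-0.0105,0,-1.5,0,0.01],[-0.0075,0,-0.011,0,-1.5,0,0.01],[-0.007,0,-0.011,0,-1.5,0,0.01],[-0.0065,0,-0.0115,0,-1.5,0,0.01],[-0.006,0,-0.0115,0,-1.5,0,0.01],[-0.0055,0,-0.012,0,-1.5,0,0.01]]]}}

```text
t: 6.45
tool_pos: [0.5803, -0.0124, 0.2249]
tool_rot: [-1.982, 0.074, 2.365]
contact_force: [-4.4, 0.1, 4.4]
opening: 0.0155
```

```bash
python3 arc.py 1.37 -20 8
```

```text
t 6.45 open 0.01546567803350832 F [-4.3736  0.1239  4.386 ] tq [ 0.2278  1.0756 -0.1569] r 0.2003515811750339 q 0.9478373800595049 y 0.0006417638675115504 pitch -10.064228825142415
[[-0.005,0,-0.0089,-0.2,-1.24,-0.04,0.01],[-0.0047,0.0001,-0.0091,0,-1.24,0,0.01],[-0.0044,0.0001,-0.0092,0,-1.24,0,0.01],[-0.0041,0.0001,-0.0093,0,-1.24,0,0.01],[-0.0038,0.0001,-0.0094,0,-1.24,0,0.01],[-0.0035,0.0001,-0.0096,0,-1.24,0,0.01],[-0.0032,0.0001,-0.0097,0,-1.24,0,0.01],[-0.0029,0.0001,-0.0098,0,-1.24,0,0.01]] 8
```

>>> {"fn": "arm_command", "kwargs": {"plan": [[[-0.005,0,-0.009,0,-1.25,0,0.01],[-0.0045,0,-0.009,0,-1.25,0,0.01],[-0.0045,0,-0.009,0,-1.25,0,0.01],[-0.004,0,-0.0095,0,-1.25,0,0.01],[-0.004,0,-0.0095,0,-1.25,0,0.01],[-0.0035,0,-0.0095,0,-1.25,0,0.01],[-0.003,0,-0.0095,0,-1.25,0,0.01],[-0.003,0,-0.0095,0,-1.25,0,0.01],[0,0,0,0,0,0,0.01]]]}}

```text
t: 7.2
tool_pos: [0.6614, -0.0187, 0.2355]
tool_rot: [-1.729, 0.063, 2.548]
contact_force: [1.3, 0.9, 1.4]
opening: 0.015
```

```bash
python3 arc.py 1.38 -20 2
```

```text
t 7.2 open 0.014997537760991279 F [1.2749 0.8774 1.3867] tq [ 0.1329 -0.0184 -0.2082] r 0.19895375513590732 q 1.3798433966088135 y 1.8739268048357197e-05 pitch -21.694893425312483
[[0,0,-0.0003,-0.21,0.85,0.11,0.01],[0,0,-0.0003,0,0.85,0,0.01]] 2
```

>>> {"fn": "arm_command", "kwargs": {"plan": [[[0,0,0,0,0,0,0.07],[0,0,0,0,0,0,0.07],[0,0,0,0,0,0,0.07],[0,0,0,0,0,0,0.07],[-0.02,0,0,0,0,0,0.07],[-0.025,0,0,0,0,0,0.07],[-0.03,0,0,0,0,0,0.08],[-0.03,0,0,0,0,0,0.08],[0,0,0,0,0,0,0.08],[0,0,0,0,0,0,0.08],[0,0,0,0,0,0,0.08]]]}}

```text
t: 8.12
tool_pos: [0.6973, -0.0218, 0.3343]
tool_rot: [-1.727, 0.063, 2.551]
contact_force: [-0.3, 0.5, -0.6]
opening: 0.08
```

```bash
python3 - <<'E'
from h import *
np.set_printoptions(precision=4,suppress=True)
o=st(); print(o["t"],o["tool_pos"],o["contact_force"],o["q"])
save("scene","s1.png",(200,80,520,320),2.4)
for d in mark_of("scene","shutter_grip")[:2]: print(d["conf"],c2w("scene",d["at"]),G(1.4))
show(plan(np.array([.477-.03,-.266,.19]),tool(np.radians(17),0),grip=.08))
E
```

```text
8.1167 [ 0.6973 -0.0218  0.3343] [-0.3145  0.4723 -0.575 ] [-0.1293  0.4392  1.0247 -0.0241  2.0577  1.5071]
0.79 [ 0.6694 -0.0192  0.2524] [ 0.6728 -0.0195  0.2558]
[[0.0219,0.0262,0.0161,-2.09,2.17,0.41,0.08],[0.0214,0.0254,0.0179,-2.09,2.17,0.41,0.08],[0.0209,0.0246,0.0196,-2.09,2.17,0.41,0.08],[0.0203,0.0237,0.0213,-2.09,2.17,0.41,0.08],[0.0196,0.0227,0.0229,-2.09,2.17,0.41,0.08],[0.0189,0.0217,0.0244,-2.09,2.17,0.41,0.08],[0.0181,0.0207,0.0259,-2.09,2.17,0.41,0.08],[0.0172,0.0196,0.0273,-2.09,2.17,0.41,0.08],[0.0163,0.0184,0.0286,-2.09,2.17,0.41,0.08],[0.0153,0.0173,0.0299,-2.09,2.17,0.41,0.08]] 10
```

View pics/s1.png

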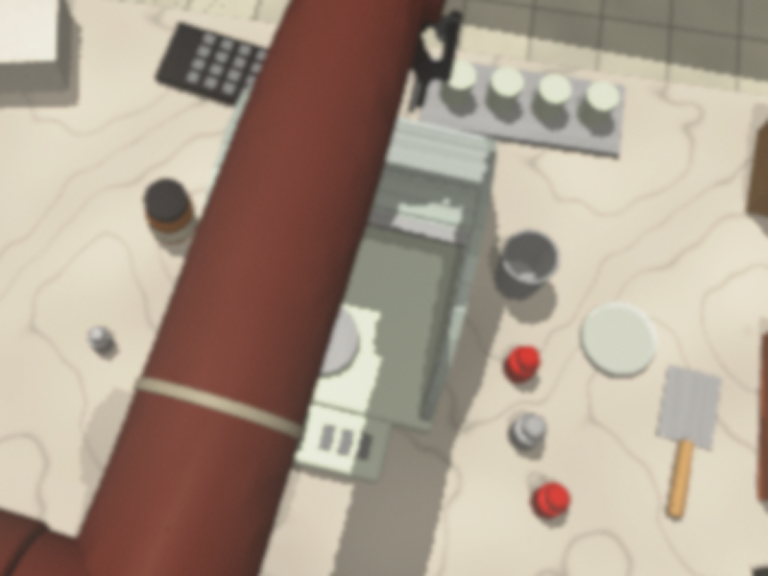

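The cover stays open with the arm off it, and the pan shows at crop (335,340). The bystanders are unmoved, so next is the big weight at crop (528,430).

>>> {"fn": "arm_command", "kwargs": {"plan": [[[0.018,0.026,0.014,-2.1,2.2,0.4,0.08],[0.018,0.0255,0.017,-2.1,2.2,0.4,0.08],[0.018,0.0245,0.0195,-2.1,2.2,0.4,0.08],[0.0185,0.0235,0.0215,-2.1,2.2,0.4,0.08],[0.0195,0.0225,0.023,-2.1,2.2,0.4,0.08],[0.019,0.0215,0.0245,-2.1,2.2,0.4,0.08],[0.018,0.0205,0.026,-2.1,2.2,0.4,0.08],[0.017,0.0195,0.027,-2.1,2.2,0.4,0.08],[0.0165,0.0185,0.0285,-2.1,2.2,0.4,0.08],[0.0155,0.017,0.03,-2.1,2.2,0.4,0.08],[0,0,0,0,0,0,0.08],[0,0,0,0,0,0,0.08]]]}}

```text
t: 9.22
tool_pos: [0.4334, -0.2682, 0.1671]
tool_rot: [2.052, 0.35, -2.058]
contact_force: [0.3, -0.3, 0.7]
opening: 0.0802
```

```bash
python3 - <<'E'
from h import *
np.set_printoptions(precision=4,suppress=True)
o=st(); M=T(); print(o["t"],M,o["q"])
save("wrist","w2.png")
for f in(mark_of,search_frame):
  for d in f("wrist","big_weight")[:3]: print(d["conf"],c2w("wrist",d["at"],M))
for n in("scene","top"):
  get_image(n)
  for d in mark_of(n,"shutter_grip")[:1]: print(n,d["conf"],c2w(n,d["at"]))
  for d in mark_of(n,"pan_top")[:1]: print(n,"pan",d["conf"],c2w(n,d["at"]))
  for d in mark_of(n,"big_weight")[:3]: print(n,d["conf"],c2w(n,d["at"]))
E
```

```text
9.2167 [[-0.0055  0.3154 -0.9489  0.4334]
 [ 0.0156 -0.9488 -0.3155 -0.2682]
 [-0.9999 -0.0165  0.0003  0.1671]
 [ 0.      0.      0.      1.    ]] [-0.7048 -0.1697  1.9349  0.0085  1.3907  0.5434]
0.82 [ 0.4795 -0.2628 -0.0014]
0.7 [ 0.5646 -0.2469 -0.0054]
0.58 [ 0.4048 -0.2969 -0.0021]
0.92 [ 0.5581 -0.2497  0.0401]
0.75 [ 0.484  -0.2665  0.0618]
0.58 [ 0.4116 -0.2931  0.0436]
scene 0.91 [ 0.668  -0.0202  0.254 ]
scene pan 0.72 [ 0.5081  0.2485 -0.0007]
scene 0.65 [ 0.5575 -0.2517  0.0012]
scene 0.61 [ 0.6484 -0.0205  0.0536]
top 0.74 [ 0.6722 -0.0165  0.2575]
top pan 0.55 [ 0.543  -0.0037  0.061 ]
top 0.65 [ 0.5594 -0.2439  0.0038]
top 0.62 [ 0.4797 -0.2615  0.0032]
```

View pics/w2.png

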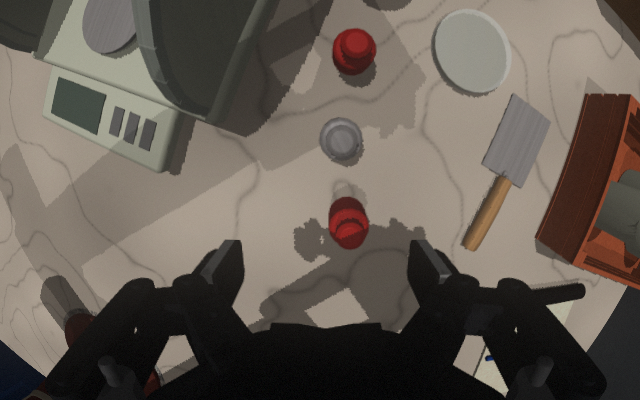

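The bare-steel weight is at (341,137), with reds at (353,50) and (348,222). The wrist and top estimates agree on about (0.479,-0.264).

```bash
python3 - <<'E'
from h import *
Rt=tool(np.radians(17),0); P=np.array([.479,-.264,.10]); show(plan(P,Rt,n=4,grip=.08))
E
```

```text
[[0.0174,0.0027,-0.0103,0.42,-0.02,0.19,0.08],[0.0174,0.0025,-0.0104,0.42,-0.02,0.19,0.08],[0.0174,0.0024,-0.0104,0.42,-0.02,0.19,0.08],[0.0174,0.0023,-0.0104,0.42,-0.02,0.19,0.08]] 4
```

>>> {"fn": "arm_command", "kwargs": {"plan": [[[0.01,0.0025,-0.0105,0.4,0,0.2,0.08],[0.018,0.0025,-0.0105,0.4,0,0.2,0.08],[0.018,0.0025,-0.0105,0.4,0,0.2,0.08],[0.02,0.0025,-0.0105,0.4,0,0.2,0.08],[0,0,0,0,0,0,0.08],[0,0,0,0,0,0,0.08]]]}}

```text
t: 10.27
tool_pos: [0.4842, -0.2647, 0.1047]
tool_rot: [2.064, 0.303, -2.053]
contact_force: [0.6, -0.8, 0.5]
opening: 0.0801
```

```bash
python3 - <<'E'
from h import *
np.set_printoptions(precision=4,suppress=True)
M=T(); print(M); get_image("wrist")
for d in mark_of("wrist","big_weight")[:3]: print(d["conf"],c2w("wrist",d["at"],M))
Rt=tool(np.radians(17),0); P=np.array([.479,-.264,.012]); show(plan(P,Rt,n=5,grip=.08))
E
```

```text
[[ 0.0062  0.2942 -0.9557  0.4842]
 [-0.0053 -0.9557 -0.2942 -0.2647]
 [-1.      0.0068 -0.0044  0.1047]
 [ 0.      0.      0.      1.    ]]
0.89 [ 0.5658 -0.2504 -0.0041]
0.87 [ 0.4813 -0.2663  0.0005]
0.58 [ 0.4042 -0.2933 -0.0032]
[[0.0186,-0.0006,0.001,0.02,-0.06,-0.08,0.08],[0.0186,-0.0006,0.001,0.02,-0.06,-0.08,0.08],[0.0186,-0.0005,0.0009,0.02,-0.06,-0.08,0.08],[0.0186,-0.0005,0.0009,0.02,-0.06,-0.08,0.08],[0.0186,-0.0005,0.0009,0.02,-0.06,-0.08,0.08]] 5
```

>>> {"fn": "arm_command", "kwargs": {"plan": [[[0.018,0,0.001,0,-0.1,0,0.08],[0.018,0,0.001,0,-0.1,0,0.08],[0.018,0,0.001,0,-0.1,0,0.08],[0.018,0,0.001,0,0,0,0.08],[0.015,0,0,0,0,0,0.08],[0,0,0,0,0,0,0.08],[0,0,0,0,0,0,0.08]]]}}

```text
t: 10.95
tool_pos: [0.4848, -0.273, 0.028]
tool_rot: [2.067, 0.284, -2.038]
contact_force: [-0.2, -0.6, 0.7]
opening: 0.0798
```

```bash
python3 - <<'E'
from h import *
np.set_printoptions(precision=4,suppress=True)
M=T(); print(M,st()["contact_force"]); 
Rt=tool(np.radians(17),0); P=np.array([.480,-.265,.012]); show(plan(P,Rt,n=1,grip=.08))
E
```

```text
[[ 0.0171  0.2919 -0.9563  0.4848]
 [-0.0197 -0.9562 -0.2922 -0.273 ]
 [-0.9997  0.0238 -0.0106  0.028 ]
 [ 0.      0.      0.      1.    ]] [-0.1518 -0.6409  0.6645]
[[0.0158,-0.0094,0.0024,-0.02,-0.61,-1.36,0.08]] 1
```

>>> {"fn": "arm_command", "kwargs": {"plan": [[[0,-0.004,0.002,0,-0.3,-0.7,0.08],[0.004,-0.005,0.001,0,-0.3,-0.7,0.08],[0.01,0,0,0,0,0,0.08],[0,0,0,0,0,0,0.08]]]}}

```text
t: 11.28
tool_pos: [0.4814, -0.267, 0.0188]
tool_rot: [2.066, 0.303, -2.056]
contact_force: [0.5, 1.2, -0.1]
opening: 0.0802
```

```bash
python3 - <<'E'
from h import *
np.set_printoptions(precision=4,suppress=True)
M=T(); print(M,st()["contact_force"]); 
Rt=tool(np.radians(17),0); P=np.array([.480,-.265,.012]); show(plan(P,Rt,n=1,grip=.08))
E
```

```text
[[ 0.0055  0.2916 -0.9565  0.4814]
 [-0.0028 -0.9565 -0.2916 -0.267 ]
 [-1.      0.0042 -0.0044  0.0188]
 [ 0.      0.      0.      1.    ]] [ 0.4503  1.1548 -0.0719]
[[0.0068,-0.0024,0.0008,-0.05,-0.25,-0.24,0.08]] 1
```

>>> {"fn": "arm_command", "kwargs": {"plan": [[[0.0065,-0.002,0.001,0,-0.2,-0.2,0.08],[0,0,0,0,0,0,0.08],[0,0,0,0,0,0,0.02],[0,0,0,0,0,0,0.02],[0,0,0,0,0,0,0.02],[0,0,0,0,0,0,0.02],[0,0,0,0,0,0,0.02],[0,0,0,0,0,0,0.02],[0,0,0,0,0,0,0.02]]], "squeeze": 50}}

```text
t: 12.03
tool_pos: [0.4803, -0.2651, 0.0122]
tool_rot: [2.063, 0.308, -2.061]
contact_force: [-1.3, 0.1, 0.2]
opening: 0.0366
```

```bash
python3 - <<'E'
from h import *
np.set_printoptions(precision=4,suppress=True)
M=T(); print(M,st()["contact_force"],st()["opening"])
E
```

```text
[[ 0.0009  0.292  -0.9564  0.4803]
 [ 0.0001 -0.9564 -0.292  -0.2651]
 [-1.      0.0001 -0.0009  0.0122]
 [ 0.      0.      0.      1.    ]] [-1.3338  0.1349  0.2086] 0.03662223831358494
```

>>> {"fn": "arm_command", "kwargs": {"plan": [[[-0.02,0,0,0,0,0,0.02],[-0.03,0,0,0,0,0,0.02],[-0.035,0,0,0,0,0,0.02],[-0.035,0,0,0,0,0,0.02],[-0.035,0,0,0,0,0,0.02],[-0.035,0,0,0,0,0,0.02],[-0.035,0,0,0,0,0,0.02],[-0.03,0,0,0,0,0,0.02],[0,0,0,0,0,0,0.02],[0,0,0,0,0,0,0.02]]]}}

```text
t: 12.87
tool_pos: [0.4722, -0.2599, 0.2597]
tool_rot: [2.048, 0.333, -2.096]
contact_force: [-0.5, -0.1, -6.9]
opening: 0.0367
```

```bash
python3 - <<'E'
from h import *
np.set_printoptions(precision=4,suppress=True)
M=T(); print(M,st()["contact_force"],st()["opening"])
show(plan(np.array([.545,-.009,.265]),tool(YAW,0),grip=.02,step=.03))
E
```

```text
[[-0.0264  0.2913 -0.9563  0.4722]
 [ 0.0194 -0.9563 -0.2918 -0.2599]
 [-0.9995 -0.0262  0.0196  0.2597]
 [ 0.      0.      0.      1.    ]] [-0.5164 -0.089  -6.8617] 0.036723350502161176
[[-0.0003,-0.0243,-0.0159,2.33,0.15,0.14,0.02],[-0.0003,-0.0249,-0.0149,2.33,0.15,0.14,0.02],[-0.0003,-0.0255,-0.0138,2.33,0.15,0.14,0.02],[-0.0003,-0.0261,-0.0128,2.33,0.15,0.14,0.02],[-0.0004,-0.0266,-0.0117,2.33,0.15,0.14,0.02],[-0.0004,-0.027,-0.0106,2.33,0.15,0.14,0.02],[-0.0004,-0.0274,-0.0095,2.33,0.15,0.14,0.02],[-0.0005,-0.0278,-0.0084,2.33,0.15,0.14,0.02],[-0.0005,-0.0281,-0.0073,2.33,0.15,0.14,0.02]] 9
```

The weight is lifted (about 6.4 N on the wrist). Carrying it over the pan.

>>> {"fn": "arm_command", "kwargs": {"plan": [[[0,-0.024,-0.016,2.3,0.15,0.15,0.02],[0,-0.025,-0.015,2.3,0.15,0.15,0.02],[0,-0.0255,-0.014,2.3,0.15,0.15,0.02],[0,-0.026,-0.013,2.3,0.15,0.15,0.02],[0,-0.0265,-0.012,2.3,0.15,0.15,0.02],[0,-0.027,-0.0105,2.3,0.15,0.15,0.02],[0,-0.0275,-0.0095,2.3,0.15,0.15,0.02],[0,-0.028,-0.0085,2.3,0.15,0.15,0.02],[0,-0.028,-0.0075,2.3,0.15,0.15,0.02],[0,0,0,0,0,0,0.02],[0,0,0,0,0,0,0.02]]]}}

```text
t: 13.78
tool_pos: [0.535, 0.0046, 0.2201]
tool_rot: [-2.112, 0.085, 2.229]
contact_force: [0.2, 0.1, -4.5]
opening: 0.0367
```

```bash
python3 - <<'E'
from h import *
np.set_printoptions(precision=4,suppress=True)
M=T(); print(M,st()["contact_force"],st()["opening"])
save("wrist","w3.png")
for d in mark_of("wrist","pan_top")[:2]: print(d["conf"],c2w("wrist",d["at"],M))
get_image("wrist")
for d in mark_of("wrist","big_weight")[:3]: print("bw",d["conf"],c2w("wrist",d["at"],M))
for d in mark_of("wrist","shutter_grip")[:3]: print("sg",d["conf"],c2w("wrist",d["at"],M))
show(plan(np.array([.545,-.009,.14]),tool(YAW,0),grip=.02,step=.025))
E
```

```text
[[-0.0532 -0.0888 -0.9946  0.535 ]
 [ 0.0125 -0.996   0.0883  0.0046]
 [-0.9985 -0.0077  0.0541  0.2201]
 [ 0.      0.      0.      1.    ]] [ 0.231   0.0594 -4.4989] 0.03669078025708574
0.67 [ 0.5457 -0.0092  0.057 ]
bw 0.84 [0.5346 0.0048 0.2091]
bw 0.8 [ 0.4063 -0.297  -0.0035]
[[0.0207,0.0028,-0.0034,-0.33,0.7,0.12,0.02],[0.0207,0.0028,-0.0032,-0.33,0.7,0.12,0.02],[0.0208,0.0027,-0.0029,-0.33,0.7,0.12,0.02],[0.0208,0.0027,-0.0026,-0.33,0.7,0.12,0.02]] 4
```

View pics/w3.png

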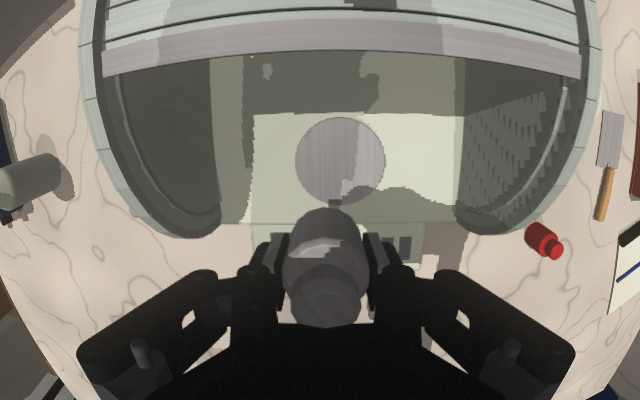

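The wrist view shows the weight in the jaws at (325,265), the free pan at (340,160), and the cover open. The wrist network puts the pan at (0.546,-0.009), which matches mine. Lowering in stages.

>>> {"fn": "arm_command", "kwargs": {"plan": [[[0.015,0.003,-0.0035,-0.35,0.7,0.1,0.02],[0.02,0.003,-0.003,-0.35,0.7,0.1,0.02],[0.02,0.003,-0.003,-0.35,0.7,0.1,0.02],[0.015,0.003,-0.0025,-0.35,0.7,0.1,0.02],[0,0,0,0,0,0,0.02],[0,0,0,0,0,0,0.02]]]}}

```text
t: 14.53
tool_pos: [0.5478, -0.017, 0.1551]
tool_rot: [-2.195, 0.084, 2.171]
contact_force: [0.1, -0.0, -4.9]
opening: 0.0365
```

```bash
python3 - <<'E'
from h import *
np.set_printoptions(precision=4,suppress=True)
M=T(); print(M,st()["contact_force"])
show(plan(np.array([.545,-.009,.092]),tool(YAW,0),grip=.02,step=.012))
E
```

```text
[[ 0.0108 -0.076  -0.997   0.5478]
 [-0.0012 -0.9971  0.076  -0.017 ]
 [-0.9999  0.0003 -0.0108  0.1551]
 [ 0.      0.      0.      1.    ]] [ 0.104  -0.0264 -4.8784]
[[0.0105,-0.0013,0.0007,-0.06,-0.1,0,0.02],[0.0105,-0.0013,0.0007,-0.06,-0.1,0,0.02],[0.0105,-0.0013,0.0006,-0.06,-0.1,0,0.02],[0.0105,-0.0013,0.0006,-0.06,-0.1,0,0.02],[0.0105,-0.0013,0.0006,-0.06,-0.1,0,0.02],[0.0105,-0.0013,0.0006,-0.06,-0.1,0,0.02]] 6
```

>>> {"fn": "arm_command", "kwargs": {"plan": [[[0.01,-0.001,0.0005,0,-0.1,0,0.02],[0.01,-0.001,0.0005,0,-0.1,0,0.02],[0.01,-0.0015,0.0005,0,-0.1,0,0.02],[0.01,-0.0015,0.0005,0,-0.1,0,0.02],[0.01,-0.001,0.0005,0,-0.1,0,0.02],[0.01,-0.001,0.0005,0,-0.1,0,0.02],[0,0,0,0,0,0,0.02],[0,0,0,0,0,0,0.02]]]}}

```text
t: 15.2
tool_pos: [0.5477, -0.0098, 0.0928]
tool_rot: [-2.186, 0.085, 2.178]
contact_force: [-0.1, -0.6, -4.6]
opening: 0.0369
```

```bash
python3 - <<'E'
from h import *
np.set_printoptions(precision=4,suppress=True)
M=T(); print(M,st()["contact_force"])
show(plan(np.array([.545,-.009,.077]),tool(YAW,0),grip=.02,step=.005))
E
```

```text
[[ 0.0039 -0.0776 -0.997   0.5477]
 [-0.0007 -0.997   0.0776 -0.0098]
 [-1.      0.0004 -0.004   0.0928]
 [ 0.      0.      0.      1.    ]] [-0.0561 -0.5689 -4.6298]
[[0.0039,-0.0002,0.0007,-0.11,-0.06,-0.01,0.02],[0.0039,-0.0002,0.0007,-0.11,-0.06,-0.01,0.02],[0.0039,-0.0002,0.0007,-0.11,-0.06,-0.01,0.02],[0.004,-0.0002,0.0007,-0.11,-0.06,-0.01,0.02]] 4
```

>>> {"fn": "arm_command", "kwargs": {"plan": [[[0.004,0,0.0005,0,0,0,0.02],[0.004,0,0.0005,0,0,0,0.02],[0.004,0,0.0005,0,0,0,0.02],[0.0035,0,0,0,0,0,0.02],[0,0,0,0,0,0,0.02],[0,0,0,0,0,0,0.02]]]}}

```text
t: 15.7
tool_pos: [0.5471, -0.0097, 0.0768]
tool_rot: [-2.189, 0.085, 2.176]
contact_force: [-0.2, 0.0, -6.0]
opening: 0.0364
```

>>> {"fn": "arm_command", "kwargs": {"plan": [[[0.002,0,0,0,0,0,0.02],[0.002,0,0,0,0,0,0.02],[0,0,0,0,0,0,0.02],[0,0,0,0,0,0,0.02]]]}}

```text
t: 16.03
tool_pos: [0.5477, -0.0099, 0.0732]
tool_rot: [-2.191, 0.086, 2.174]
contact_force: [0.1, -0.3, -5.5]
opening: 0.0366
```

>>> {"fn": "arm_command", "kwargs": {"plan": [[[0.001,0,0,0,0,0,0.02],[0.0015,0,0,0,0,0,0.02],[0,0,0,0,0,0,0.02]]]}}

```text
t: 16.28
tool_pos: [0.5485, -0.0101, 0.0726]
tool_rot: [-2.192, 0.086, 2.173]
contact_force: [0.7, -0.2, -4.6]
opening: 0.0365
```

>>> {"fn": "arm_command", "kwargs": {"plan": [[[0.0015,0,0,0,0,0,0.02],[0.0015,0,0,0,0,0,0.02],[0,0,0,0,0,0,0.02]]]}}

```text
t: 16.53
tool_pos: [0.5494, -0.0102, 0.0725]
tool_rot: [-2.192, 0.086, 2.173]
contact_force: [0.2, -0.0, -4.5]
opening: 0.0368
```

>>> {"fn": "arm_command", "kwargs": {"plan": [[[0.003,0,0.0005,0,0,0,0.02]]]}}

```text
t: 16.62
tool_pos: [0.55, -0.0103, 0.0721]
tool_rot: [-2.194, 0.086, 2.171]
contact_force: [-10.6, 0.8, 24.4]
opening: 0.0366
```

Firm contact now (24 N upward), so the weight is seated. I'll relax the push by a hair and open.

>>> {"fn": "arm_command", "kwargs": {"plan": [[[0,0,0,0,0,0,0.02],[0,0,0,0,0,0,0.02]]]}}

```text
t: 16.78
tool_pos: [0.551, -0.0104, 0.0728]
tool_rot: [-2.197, 0.086, 2.168]
contact_force: [0.1, -0.4, -3.7]
opening: 0.0364
```

>>> {"fn": "arm_command", "kwargs": {"plan": [[[0,0,0,0,0,0,0.055],[0,0,0,0,0,0,0.055],[0,0,0,0,0,0,0.055],[0,0,0,0,0,0,0.06]]]}}

```text
t: 17.12
tool_pos: [0.5528, -0.0107, 0.0737]
tool_rot: [-2.202, 0.087, 2.163]
contact_force: [0.5, -0.7, 0.5]
opening: 0.0597
```

```bash
python3 - <<'E'
from h import *
np.set_printoptions(precision=4,suppress=True)
M=T(); print(M,st()["contact_force"],st()["opening"])
save("wrist","w4.png")
for d in mark_of("wrist","big_weight")[:3]: print("bw",d["conf"],c2w("wrist",d["at"],M))
E
```

```text
[[ 0.0178 -0.0773 -0.9968  0.5528]
 [-0.003  -0.997   0.0773 -0.0107]
 [-0.9998  0.0016 -0.018   0.0737]
 [ 0.      0.      0.      1.    ]] [ 0.5311 -0.6505  0.5082] 0.05973786154897656
bw 0.86 [ 0.5525 -0.0115  0.0599]
```

View pics/w4.png

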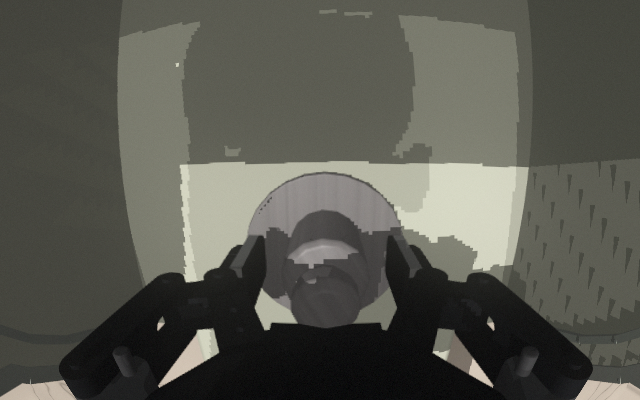

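The weight stands on the pan, released, at (325,265) between the open pads. It is about 7 mm off the pan centre. Retreating straight up.

>>> {"fn": "arm_command", "kwargs": {"plan": [[[-0.01,0,0,0,0,0,0.065],[-0.015,0,0,0,0,0,0.065],[-0.02,0,0,0,0,0,0.065],[-0.02,0,0,0,0,0,0.065],[-0.025,0,0,0,0,0,0.065],[-0.03,0,0,0,0,0,0.065],[-0.03,0,0,0,0,0,0.065],[-0.03,0,0,0,0,0,0.065],[-0.03,0,0.005,0,0,0,0.065],[-0.03,0,0.005,0,0,0,0.065],[0,0,0,0,0,0,0.065]]]}}

```text
t: 18.13
tool_pos: [0.536, -0.0088, 0.3303]
tool_rot: [-2.202, 0.087, 2.164]
contact_force: [0.1, -0.6, 0.7]
opening: 0.0647
```

```bash
python3 - <<'E'
from h import *
M=T(); print(M.round(3)); show(plan(np.array([.45,-.28,.28]),tool(np.radians(-20),0),grip=.065))
E
```

```text
[[ 0.017 -0.077 -0.997  0.536]
 [-0.003 -0.997  0.077 -0.009]
 [-1.     0.002 -0.018  0.33 ]
 [ 0.     0.     0.     1.   ]]
[[0.0062,0.0346,0.0082,1.95,-0.13,0.01,0.065],[0.0062,0.0349,0.007,1.95,-0.13,0.01,0.065],[0.0062,0.0351,0.0058,1.95,-0.13,0.01,0.065],[0.0063,0.0353,0.0046,1.95,-0.13,0.01,0.065],[0.0063,0.0354,0.0034,1.95,-0.13,0.01,0.065],[0.0063,0.0355,0.0022,1.95,-0.13,0.01,0.065],[0.0063,0.0356,0.001,1.95,-0.13,0.01,0.065],[0.0063,0.0356,-0.0003,1.95,-0.13,0.01,0.065]] 8
```

>>> {"fn": "arm_command", "kwargs": {"plan": [[[0,0.035,0.008,0,0,0,0.065],[0,0.035,0.008,0,0,0,0.065],[0,0.035,0.008,0,0,0,0.065],[0,0.035,0.008,0,0,0,0.065],[0,0.035,0.008,0,0,0,0.065],[0,0.035,0.008,0,0,0,0.065],[0,0.035,0.008,0,0,0,0.065],[0,0.035,0.008,0,0,0,0.065],[0,0,0,0,0,0,0.065],[0,0,0,0,0,0,0.065]]]}}

```text
t: 18.97
tool_pos: [0.4481, -0.2934, 0.3409]
tool_rot: [-2.227, 0.087, 2.15]
contact_force: [0.6, 0.5, 1.2]
opening: 0.0649
```

```bash
python3 - <<'E'
from h import *
np.set_printoptions(precision=4,suppress=True)
o=st(); print(o["t"],o["tool_pos"],o["contact_force"],o["dq"])
for n in("scene","top"):
  save(n,n+"_end.png",(200,80,520,320),2.4)
  for th in("big_weight","shutter_grip","small_weight","beaker","jar","wash_bottle","pan_top"):
    for d in mark_of(n,th)[:(4 if th=="big_weight" else 1)]: print(n,th,round(d["conf"],2),c2w(n,d["at"]))
E
```

```text
18.9667 [ 0.4481 -0.2934  0.3409] [0.5841 0.4614 1.1924] [-0.0574  0.011  -0.0107 -0.0278 -0.0085 -0.0175]
scene big_weight 0.62 [0.5068 0.2465 0.0018]
scene big_weight 0.6 [ 0.551  -0.0085  0.0587]
scene big_weight 0.56 [ 0.6471 -0.0207  0.0532]
scene shutter_grip 0.82 [ 0.6689 -0.0185  0.2553]
scene small_weight 0.49 [ 0.5082  0.247  -0.0009]
scene beaker 0.78 [ 0.6686 -0.2344 -0.0025]
scene jar 0.59 [ 0.6744  0.196  -0.004 ]
scene wash_bottle 0.98 [ 0.5734  0.4593 -0.0009]
scene pan_top 0.76 [ 0.5456 -0.0112  0.0578]
top big_weight 0.74 [ 0.4049 -0.2974  0.0015]
top big_weight 0.59 [ 0.5582 -0.2442  0.0006]
top big_weight 0.51 [ 0.5481 -0.0118  0.0634]
top shutter_grip 0.66 [ 0.6721 -0.0156  0.2553]
top small_weight 0.41 [0.5062 0.2521 0.0019]
top beaker 0.67 [ 0.6752 -0.2377  0.0057]
top jar 0.57 [ 0.6814  0.1992 -0.0011]
top wash_bottle 0.78 [ 0.5761  0.4619 -0.0014]
top pan_top 0.73 [ 0.5429 -0.0066  0.0631]
```

View pics/top_end.png

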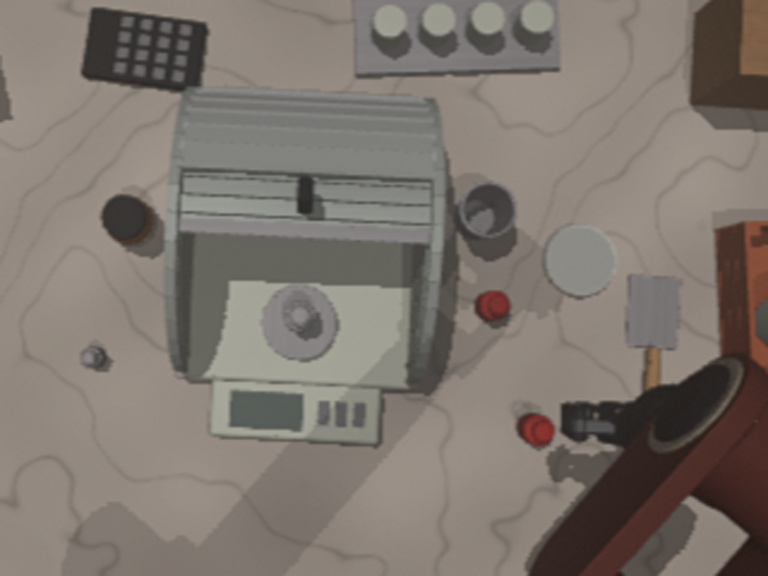

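The top view shows the steel weight upright on the pan at (300,318), the cover open with its tab at (305,195), and the bystanders in place. The arm is clear, so I'm handing in.

```bash
python3 -c "
from station import *
finish_job(); print(ctrl.get_obs()['t'])"
```

```text
the job is handed in; nothing more can be done
the job is handed in; nothing more can be done
```

I rolled the cover up by its tab to about 1.38 rad, and it stayed open after I let go. I then set the larger bare-steel weight, the one between the two red look-alikes, on the pan and handed in at about t = 19.8 s. No verdict was reported.

- **Cover:** After release, both fixed cameras put the tab within about 4 mm of its fully open position, and it still read open after the weight was placed.
- **Weight:** In the last pictures it stands upright about 5–8 mm from the pan's centre (limit 30 mm), with its underside within about 1–3 mm of the pan's face by the networks. I confirmed contact by force (about 24 N) before opening the fingers.
- **Bystanders:** The small weight, beaker, jar and wash bottle re-measured within about 8 mm of where they started, which is about the noise of the measurement. I checked the dish and spatula only by eye in the final picture.
- **Corrections and disagreements:**
  - The first grip on the tab was about 20 mm off, so I reopened, corrected and gripped again.
  - The networks sometimes called the small weight or a red look-alike "big_weight"; I told them apart by colour and position.

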